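Clear a cross-threaded die cap on the clay extruder and screw it home

ROBOT

A 6-joint arm with a two-finger parallel gripper is mounted at the origin on the work surface; the furniture and walls round the work are solid. World frame = base frame: x ahead of the robot, y to its left, z up, the work surface at z = 0. Lengths are in m, angles in degrees, forces in N, time in s.
With the tool pointing down it reaches from about 0.25 to 0.725 m from the base axis. Payload 9.7 kg.
Tool frame: the origin (TCP) lies between the finger pads, 19 mm behind the fingertips; this is the grasp point; z points along the fingers, y is the line along which they close (so a half turn about z gives the same grasp; the last joint's range is limited). The gripper opens to 85 mm and grips with 20 to 120 N. Pads are 22 mm wide; open, the fingers measure 114 mm over their backs; the gripper's body (76 mm by 85 mm) begins 54 mm behind the grasp point. The pads swing forward as they close: fully open they stand 13 mm farther back than shut.
Start: joints at [71.62, 4.979, 10.078, 95.1, 0, 90], TCP at [0.173, 0.522, 0.25] pointing down, gripper open.
Joint ranges: [-179.16, 179.16], [-48.56, 103.87], [-65.8, 70.77], [-126.05, 130.52], [-82.76, 87.17], [-180, 180]. Speed limits (degrees/s): [127.2, 127.2, 147.25, 180, 180, 180].

INTERFACE

Orientations are given as [roll, pitch, yaw] about the fixed x, y, z axes, in that order (R = Rz(yaw) Ry(pitch) Rx(roll)).
In Python, from workcell import bot gives the robot as it stands.
- The arm moves only by the tool arm_command, never from a script. Its argument "series" is a list of rows, each a list of 4 numbers: the shift along the tool's x, y, z in m, then the turn about the tool's z in rad. A call has exactly 5 rows; each row is the pose to reach, as a shift and turn from the pose commanded when the call began, along the tool's axes at that moment; what a row does not reach only later rows make up. A row lasts 1/10 s, in which the tool goes at most 50 mm and 8.59 degrees, less where a joint would pass 70% of its speed; a pose out of reach is approached as far as the arm can. A call with a gripper value outside its range is refused whole. "hand" is the finger opening in m, from 0 to 0.0854, set as the call begins (left out, the last holds). The fingers move at their own pace and stop on an object; "grip_force" is the grip in N (left out, the last holds). Time passes only in rows, so rows that repeat a pose let the fingers close, or fill a call up. It gives the time, the measured TCP pose, the force, the opening and the grip force at its end, in the units of the state.
- bot.get_obs(): the state, without advancing time (a new reading comes with each control period).
- bot.camera(name): name is "scene" or "top" or "wrist"; returns a dict with "color" (420x560x3 uint8, blue, green, red), "camera_matrix" (3x3 intrinsics, pixels), "xyz" and "orientation" of the camera in the world; the wrist camera has in their place "T_tool_cam" (4x4, takes a point from camera to tool coordinates, whose origin is the TCP and whose axes are the flange's). Camera axes: x right, y up, looking along -z (the intrinsics and any distortion apply to the point x, -y, -z); pixel columns grow to the right and rows downward; lengths in m; the calibration is good to about 2 mm. A picture is of the moment at which its call begins: read the wrist's pose just before it. There is no depth.
- bot.job_done(): hands the job in; it is judged then, once.
Trained networks look in the newest picture that a camera, given by its name, has taken for a name from the list of things; names that differ only in an ending like _2 or _b are one class to them, and where a whole thing is asked for, a point or a joint stands for the part that bears it (a point fixed in the world has none). Each returns a list of dicts, best first, with "confidence" (0 to 1); they miss things now and then, are a little off and sometimes report something else, mostly with a low value. They report only what shows in the picture. A call takes as long as a camera call. They do not tell look-alikes from the thing itself.
- bot.find_in(camera, target): "location" ([column, row] in pixels, amid what is visible of it).
- bot.mark_of(camera, target): "location" ([column, row] in pixels: a listed point, or the origin of a listed thing).
The state is a dict: "time": time; "q": joint angles; "qd": joint speeds; "joint_efforts": joint torques, N m; "ee_pos": TCP position; "tcp_rot": TCP orientation; "wrist_force": force on the tool from outside, world axes, zero at the start; "torque": the same for the moment, N m; "opening": finger opening in m; "grasp_force": force on a finger pad.
Only numpy, scipy, OpenCV 4.12 (cv2) and the standard library are available. Lean on these libraries where they do the work, as an engineer would, in place of code of your own. Each camera call takes 0.05 s, during which the arm holds its last target. There are 200 camera calls.

TASK

The die cap on the upright clay extruder was started crooked and sits crossed on its thread. Without taking it off the barrel, turn it backwards (anticlockwise seen from above) until you feel it drop level onto the thread, then screw it down clockwise, against the sprung washer under it, until it comes up against its stop, fully home and level. Do not force the thread, let go of the cap at the end, and leave the plunger, the spare die and the loop tool lying where they are.

Things in the scene. Friction and masses are not known exactly. Their poses are not given: they have to be found in the camera images.
- extruder: Barrel of a clay extruder, muzzle up, bolted to a plywood board (120 x 150 x 16 mm) that is fixed to the table. Round aluminium barrel 49 mm across with a dark band clamp, on an 84 mm flange; neck 44 mm across under the cap. Origin: centre of the board's underside, on the barrel's axis; z up.
- barrel_rim (a point): Centre of the barrel's rim, 140 mm above the board's underside, hidden under the cap. Below it the neck has a right-hand two-start thread, lead 13 mm per turn; where its starts lie round the neck is not known. Each thread ends at a solid stop. A sprung washer stands 2 mm proud of the rim and takes up to 9 N to press flush.
- die_cap: Loose dark knurled ring cap, 59 mm across, 22 mm high, about 0.12 kg, two lugs inside. Origin: centre of its lower edge; z along its axis, up. It starts crossed: one lug one thread too high, so its z axis leans about 0.13 rad towards its low side, origin about 126 mm up; turned clockwise so, it jams crooked. Dropped level, its origin is 125.6 mm up; home, 122 mm. It stays where it is let go.
- cap_grip (a point): On the cap's axis, 10 mm above its lower edge: grip the side here from above (TCP about 11 mm higher). With fingers closing across the lean it can level itself in the grip. Turned back 0.3 to 0.9 rad under a light push (3 to 8 N) it rides up, then the push falls off and it can sink some 3 mm; let go, it lies level.
- cap_top (a point): Centre of the cap's flat top, 22 mm above its lower edge, a steel die with a star hole. From the drop it is 1.7 rad clockwise to home (up to 2.5 if turned back further). It turns with under 0.1 N m; at the stop the moment rises steeply: 0.1 to 0.3 N m is enough. A grip over about 18 N that keeps turning against the stop overloads the thread.
- plunger: Bystander, loose on the table to the left of the board: the extruder's plunger, a steel rod with a turned wooden handle and a 39 mm aluminium piston, 240 mm long, lying along its x axis. Origin: on the table under its middle.
- spare_die: Loose steel disc 36 mm across, 5 mm thick, with a cross-shaped hole, flat on the table to the right of the board. Bystander. Origin: centre of its underside.
- loop_tool: Small wooden modelling tool with a wire loop, 76 mm long, 10 mm high, flat on the table to the right of the board. Bystander. Origin: centre of its underside.
Mind the look-alikes: they are no part of the job. What is shaped like the die_cap but blue is not meant.

How it is judged:
By the outcome, as a careful person would: the job done as asked, in the order asked, and still so for the second after the job is handed in, with the robot touching nothing.
It also fails if it takes over 54 s, if anything falls off the work surface, if the arm or the gripper's body presses on something with over 40 N, if the wrist force passes 120 N, or if a joint passes its speed limit or range.

## Working session

There is one attempt and no reset: what is moved stays moved. The work goes in short steps, Python scripts to look and compute and a tool call to move; the robot and the scene stay as the last step left them, time stands still between calls to the robot, and variables do not carry over. Pictures are saved under pics/ and viewed, at most 10 in all, crops included, and the job is handed in when it is done.

Besides the shell and the picture viewer there is one more tool, called after ">>>" as name([rows], argument=value, ...), one row to a line, values as JSON. arm_command: Moves the arm, as the interface text tells. Its arguments: {"type":"object","properties":{"series":{"type":"array"},"hand":{"type":"number"},"grip_force":{"type":"number"}},"required":["series"]}

```bash
mkdir -p pics; ls
cat > h.py <<'E'
import numpy as np,cv2
from scipy.spatial.transform import Rotation as R
from workcell import bot
def look(n,f=None):
    o=bot.get_obs(); c=bot.camera(n)
    if f: cv2.imwrite('pics/'+f,c['color'])
    return o,c
def Rm(v):
    v=np.asarray(v,float)
    if v.shape==(3,3): return v
    return R.from_euler('xyz',v,degrees=True).as_matrix()
def ray(o,c,px):
    K=np.array(c['camera_matrix']); d=np.linalg.inv(K)@[px[0],px[1],1]; d=np.array([d[0],-d[1],-d[2]])
    if 'T_tool_cam' in c:
        T=np.eye(4);T[:3,:3]=Rm(o['tcp_rot']);T[:3,3]=o['ee_pos'];T=T@np.array(c['T_tool_cam']);return T[:3,3],T[:3,:3]@d
    return np.array(c['xyz']),Rm(c['orientation'])@d
def atz(o,c,px,z):
    p,d=ray(o,c,px); return p+d*(z-p[2])/d[2]
E
python3 - <<'E'
from h import *
print(bot.get_obs())
for n in('scene','top'):
    o,c=look(n,n+'.png'); print({k:v for k,v in c.items() if k!='color'})
    for t,z in(('die_cap',.126),('cap_top',.148),('extruder',0),('plunger',0),('spare_die',0),('loop_tool',0)):
        for f in(bot.find_in,bot.mark_of):
            for r in f(n,t)[:3]: print(n,t,f.__name__,r['confidence'],np.round(r['location']),np.round(atz(o,c,r['location'],z),3))
E
```

```text
pics
{'time': 0.0, 'q': array([7.16195894e+01, 5.01072270e+00, 1.00339009e+01, 9.50995591e+01,
       7.71027824e-04, 9.00002977e+01]), 'qd': array([-0.03713805,  0.01400152,  0.01231952, -0.0819654 ,  0.07235712,
       -0.0437619 ]), 'joint_efforts': array([ 6.66640655e-03, -5.20379841e+01,  4.64809191e+01,  1.59712415e-02,
        2.78131056e-04,  4.34107321e-06]), 'ee_pos': array([0.17335944, 0.52174457, 0.24928172]), 'tcp_rot': array([-1.79923619e+02, -7.70630281e-04,  1.61619291e+02]), 'wrist_force': array([-1.18473246,  0.22662481, -0.04270954]), 'torque': array([0.02741891, 0.03321201, 0.01633295]), 'grasp_force': 0.0, 'opening': 0.0852684250619315}
{'camera_matrix': array([[516.81498201,   0.        , 279.51263765],
       [  0.        , 516.81498201, 224.60580499],
       [  0.        ,   0.        ,   1.        ]]), 'xyz': array([-0.10494499, -0.31391187,  0.74498698]), 'orientation': array([ 49.8696726 ,   1.01018331, -60.83487424])}
scene die_cap call 0.89 [344. 237.] [ 0.555 -0.067  0.126]
scene die_cap call 0.69 [322. 229.] [ 0.558 -0.022  0.126]
scene die_cap call 0.6
[... 1831 characters left out ...]
 -0.022  0.148]
top cap_top call 0.76 [302. 145.] [ 0.649 -0.007  0.148]
top cap_top call 0.86 [302. 149.] [ 0.642 -0.006  0.148]
top cap_top call 0.82 [313. 211.] [ 0.54  -0.02   0.148]
top cap_top call 0.75 [342. 303.] [ 0.394 -0.06   0.148]
top extruder call 0.6 [303. 228.] [ 0.529 -0.011  0.   ]
top extruder call 0.8 [308. 223.] [ 0.539 -0.022  0.   ]
top plunger call 0.61 [261. 296.] [0.407 0.07  0.   ]
top plunger call 0.57 [244. 272.] [0.451 0.099 0.   ]
top spare_die call 0.51 [385. 219.] [ 0.543 -0.165  0.   ]
top spare_die call 0.85 [382. 219.] [ 0.543 -0.159  0.   ]
top loop_tool call 0.68 [358. 168.] [ 0.641 -0.12   0.   ]
top loop_tool call 0.6 [362. 169.] [ 0.638 -0.128  0.   ]
```

View pics/scene.png

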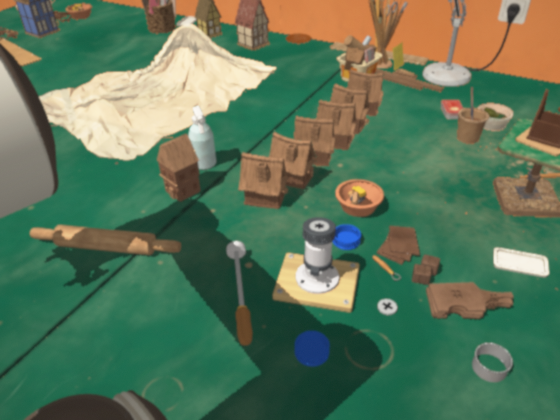

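View pics/top.png

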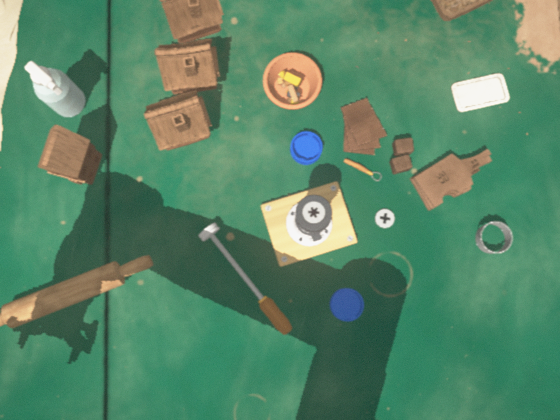

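Candidates for the die_cap: the dark star-holed cap on the extruder (scene 320,230; top 313,213), blue caps (scene 346,237 and 312,348; top 307,147 and 347,304) and a grey ring (scene 492,362). I choose the dark one on the barrel and go above it.

>>> arm_command([
  [-0.03, -0.024, -0.01, 0],
  [-0.065, -0.05, -0.02, 0],
  [-0.1, -0.078, -0.03, 0],
  [-0.135, -0.105, -0.04, 0],
  [-0.17, -0.133, -0.05, 0],
], hand=0.085, grip_force=20)

```text
time: 1.8
ee_pos: [0.2934, 0.3406, 0.3005]
tcp_rot: [180.0, 0.0, 161.6]
wrist_force: [0.8, 0.8, 1.2]
opening: 0.0849
grasp_force: 0.0
```

>>> arm_command([
  [-0.035, -0.027, 0, 0],
  [-0.07, -0.054, 0, 0],
  [-0.105, -0.081, 0, 0],
  [-0.14, -0.108, 0, 0],
  [-0.172, -0.134, 0, 0],
])

```text
time: 2.3
ee_pos: [0.4145, 0.1589, 0.3002]
tcp_rot: [180.0, 0.0, 161.6]
wrist_force: [1.1, 0.8, 0.4]
opening: 0.085
grasp_force: 0.0
```

>>> arm_command([
  [-0.035, -0.027, 0, 0],
  [-0.07, -0.054, 0, 0],
  [-0.105, -0.081, 0, 0],
  [-0.14, -0.108, 0, 0],
  [-0.172, -0.134, 0, 0],
])

```text
time: 2.8
ee_pos: [0.5356, -0.0226, 0.3]
tcp_rot: [180.0, 0.0, 161.6]
wrist_force: [1.0, 1.2, 0.6]
opening: 0.0849
grasp_force: 0.0
```

Run:
```python
from h import *
o,c=look('wrist','w1.png'); print(o['time'],o['q'],o['ee_pos'],o['tcp_rot'],o['wrist_force'],o['torque']); print(c['T_tool_cam'])
for t,z in(('cap_top',.148),('die_cap',.126),('cap_grip',.136),('extruder',0)):
  for f in(bot.find_in,bot.mark_of):
    for r in f('wrist',t)[:3]: print(t,r['confidence'],np.round(r['location']),np.round(atz(o,c,r['location'],z),4))
```

```text
2.8 [-2.42046854e+00  4.48471901e+00  1.51787823e+01  1.00674882e+02
  2.08826534e-03  1.59892739e+01] [ 0.53559916 -0.02263022  0.29995781] [1.79992709e+02 1.78642181e-02 1.61590257e+02] [1.01556799 1.21120724 0.63392484] [ 0.00344791 -0.0523165   0.00985751]
[[ 2.09342981e-04  9.56233114e-01  2.92605858e-01  7.48362861e-02]
 [ 9.99999916e-01 -9.67538039e-05 -3.99253017e-04  1.02217209e-04]
 [-3.53468226e-04  2.92605917e-01 -9.56233053e-01 -1.23706930e-01]
 [ 0.00000000e+00  0.00000000e+00  0.00000000e+00  1.00000000e+00]]
cap_top 0.95 [282. 190.] [ 0.5316 -0.0185  0.148 ]
cap_top 0.67 [307. 263.] [ 0.607  -0.0174  0.148 ]
cap_top 0.63 [186.  65.] [ 0.4107 -0.0587  0.148 ]
cap_top 0.95 [188.  66.] [ 0.4122 -0.057   0.148 ]
cap_top 0.79 [283. 196.] [ 0.5371 -0.0193  0.148 ]
cap_top 0.72 [308. 257.] [ 0.6009 -0.0145  0.148 ]
die_cap 0.81 [309. 266.] [ 0.622  -0.0184  0.126 ]
die_cap 0.79 [277. 196.] [ 0.5413 -0.0258  0.126 ]
die_cap 0.6 [188.  64.] [ 0.4059 -0.0612  0.126 ]
die_cap 0.86 [276. 190.] [ 0.535  -0.0255  0.126 ]
die_cap 0.86 [308. 267.] [ 0.6228 -0.0199  0.126 ]
cap_grip 0.84 [313. 264.] [ 0.6165 -0.0135  0.136 ]
cap_grip 0.79 [279. 196.] [ 0.539  -0.0235  0.136 ]
cap_grip 0.72 [188.  66.] [ 0.4097 -0.0594  0.136 ]
cap_grip 0.94 [282. 196.] [ 0.5401 -0.021   0.136 ]
cap_grip 0.88 [312. 263.] [ 0.6149 -0.0138  0.136 ]
cap_grip 0.63 [188.  70.] [ 0.4123 -0.0604  0.136 ]
extruder 0.73 [284. 156.] [ 0.5244 -0.0112  0.    ]
extruder 0.73 [277. 166.] [ 0.5336 -0.0238  0.    ]
```

Run:
```python
import cv2,numpy as np
a=cv2.imread('pics/w1.png')[120:270,200:360]; b=cv2.imread('pics/scene.png')[205:305,265:372]; 
a=cv2.resize(a,(480,450),interpolation=cv2.INTER_CUBIC); b=cv2.resize(b,(320,300),interpolation=cv2.INTER_CUBIC)
o=np.zeros((450,800,3),np.uint8);o[:,:480]=a;o[:300,480:]=b;cv2.imwrite('pics/crop1.png',o)
```

```text
(no output)
```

View pics/crop1.png

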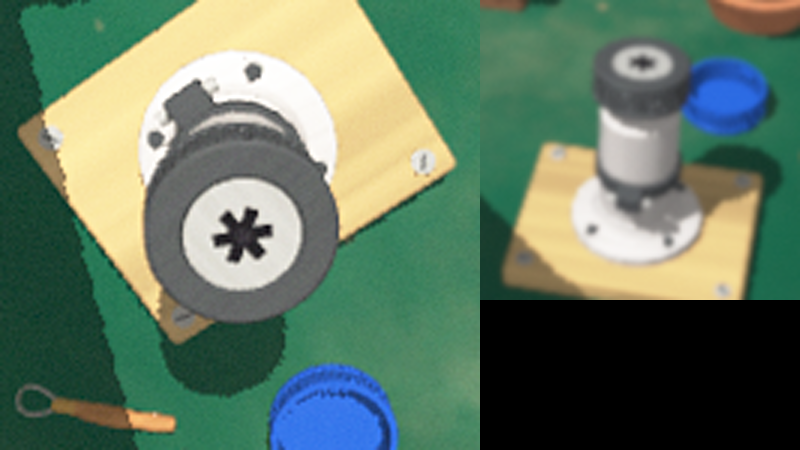

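The dark cap with the star die (wrist pixel 281,198) is the right one; the blue one lies off the board. To find the lean I go lower and off to one side for an oblique look.

>>> arm_command([
  [0.012, 0, 0.025, 0],
  [0.025, 0, 0.05, 0],
  [0.038, 0, 0.075, 0],
  [0.05, 0, 0.1, 0],
  [0.06, 0, 0.12, 0],
])

```text
time: 3.75
ee_pos: [0.4767, -0.0008, 0.1789]
tcp_rot: [180.0, -0.0, 161.7]
wrist_force: [1.0, 1.0, -0.0]
opening: 0.085
grasp_force: 0.0
```

Run:
```python
from h import *
o,c=look('wrist','w2.png'); print(o['time'],o['ee_pos'],o['wrist_force'],o['torque'],c['camera_matrix'])
np.savez('w2.npz',ee=o['ee_pos'],rot=o['tcp_rot'],K=c['camera_matrix'],T=c['T_tool_cam'])
for t,z in(('cap_top',.148),('die_cap',.126),('cap_grip',.136)):
    for r in bot.mark_of('wrist',t)[:3]: print(t,r['confidence'],np.round(r['location']),np.round(atz(o,c,r['location'],z),4))
```

```text
3.75 [ 0.47666857 -0.00084482  0.17889957] [ 0.98456139  0.97070683 -0.0498458 ] [-0.0666392   0.00696031 -0.06271256] [[320.84558148   0.         278.7600044 ]
 [  0.         320.84558148 206.14089453]
 [  0.           0.           1.        ]]
cap_top 0.94 [281. 354.] [ 0.537  -0.0193  0.148 ]
cap_top 0.62 [158. 126.] [ 0.3957 -0.0332  0.148 ]
cap_top 0.57 [314. 358.] [ 0.5462 -0.0021  0.148 ]
die_cap 0.91 [275. 330.] [ 0.5367 -0.023   0.126 ]
die_cap 0.77 [318. 370.] [ 0.5765 -0.0058  0.126 ]
die_cap 0.59 [151. 125.] [ 0.3924 -0.0446  0.126 ]
cap_grip 0.72 [274. 343.] [ 0.5381 -0.0241  0.136 ]
cap_grip 0.71 [158. 126.] [ 0.3946 -0.0379  0.136 ]
cap_grip 0.67 [318. 363.] [ 0.5616 -0.0023  0.136 ]
```

View pics/w2.png

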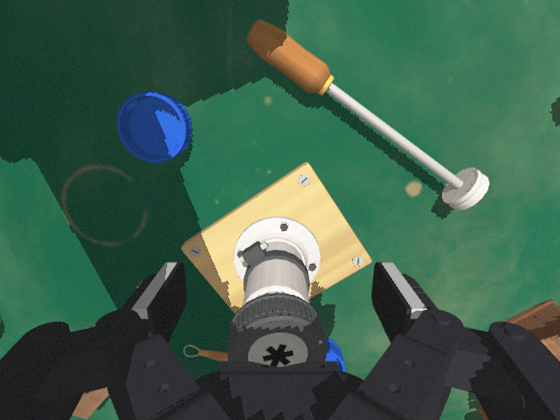

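```bash
cat > fit.py <<'E'
from h import *
from scipy.optimize import differential_evolution, minimize
from scipy.ndimage import map_coordinates
d=np.load('w2.npz'); cs=bot.camera('scene'); ct=bot.camera('top')
def wc(ee,rot):
    T=np.eye(4);T[:3,:3]=Rm(rot);T[:3,3]=ee;T=T@d['T'];return d['K'],T[:3,3],T[:3,:3]
V=[('w1',*wc([.5356,-.02263,.29996],[179.993,.018,161.59])),('w2',*wc(d['ee'],d['rot'])),
   ('scene',cs['camera_matrix'],cs['xyz'],Rm(cs['orientation']))]
I=[cv2.GaussianBlur(cv2.imread(f'pics/{v[0]}.png').max(2).astype(float),(0,0),.7) for v in V]
def proj(v,P):
    q=(P-v[2])@v[3]; q=q*[1,-1,-1]; p=q@np.array(v[1]).T; return p[:,:2]/p[:,2:]
t=np.linspace(0,2*np.pi,90,endpoint=False); C=np.c_[np.cos(t),np.sin(t),0*t]
def contours(v,p,s):
    Rt=R.from_rotvec([-p[3],p[2],0]).as_matrix()   # z axis leans to (p2,p3)
    o=np.array([p[0],p[1],.126]); f=lambda r,z:proj(v,o+(C*[r,r,1]+[0,0,z])@Rt.T)+s
    disc=f(p[4],.022); h=cv2.convexHull(np.vstack([f(.0295,.0),f(.0295,.0205),f(.0285,.022)]).astype(np.float32))[:,0]
    return disc,h
def grad(im,c,w=1.5):
    n=np.roll(c,-1,0)-np.roll(c,1,0); L=np.linalg.norm(n,axis=1)+1e-9
    n=np.c_[n[:,1],-n[:,0]]/L[:,None]; 
    if np.sum((c-c.mean(0))*n)<0:n=-n
    s=lambda q:map_coordinates(im,[q[:,1],q[:,0]],order=1,mode='nearest')
    return s(c+w*n)-s(c-w*n),L
def cost(x):
    p=x[:5]; e=0
    for i,v in enumerate(V):
        a,b=contours(v,p,x[5+2*i:7+2*i])
        g,L=grad(I[i],a); h,M=grad(I[i],b)
        ga=np.clip(-g,0,70); gb=np.clip(np.abs(h),0,50)
        if i==1:
            ka=a[:,1]<360; e-=ga[ka].mean() if ka.any() else 0; kb=b[:,1]<355; e-=(gb*M)[kb].sum()/M[kb].sum()
        else: e-=ga.mean()+(gb*M).sum()/M.sum()
    return e+10*abs(np.hypot(p[2],p[3])-.13)/.02
if __name__=='__main__':
    B=[(.525,.55),(-.032,-.01),(-.16,.16),(-.16,.16),(.016,.02)]+[(-5,5)]*6
    for k in range(3):
        r=differential_evolution(cost,B,seed=k,popsize=12,maxiter=250,tol=1e-6); print(round(r.fun,2),np.round(r.x,4),'dir',np.degrees(np.arctan2(r.x[3],r.x[2])).round(1))
    np.save('fit.npy',r.x)
    out=np.zeros((450,800,3),np.uint8); X=0
    for i,(v,(x0,y0,w,h)) in enumerate(zip(V,[(220,140,100,100),(220,270,110,110),(285,205,70,70)])):
        im=cv2.imread(f'pics/{v[0]}.png'); k=260/w; c=cv2.resize(im[y0:y0+h,x0:x0+w],(260,260),interpolation=cv2.INTER_CUBIC)
        out[:260,X:X+260]=c
        for q in contours(v,r.x[:5],r.x[5+2*i:7+2*i]): cv2.polylines(out,[np.int32((q-[x0,y0]+.5)*k+[X,0])],True,(0,0,255),1)
        X+=266
    cv2.imwrite('pics/fit.png',out[:270])
E
python3 fit.py
```

```text
-306.17 [ 0.5386 -0.0264  0.0979  0.0856  0.018   2.7441 -3.1918  3.152  -4.75
 -1.1093 -0.2776] dir 41.2
-305.78 [ 0.5383 -0.0232  0.1047  0.077   0.0179 -0.5953 -1.9771 -1.6778 -3.3546
  0.4409  0.1843] dir 36.3
-305.76 [ 0.5385 -0.0251  0.0992  0.084   0.0179  1.5282 -2.7889  1.2835 -4.3013
 -0.476  -0.1346] dir 40.2
```

View pics/fit.png

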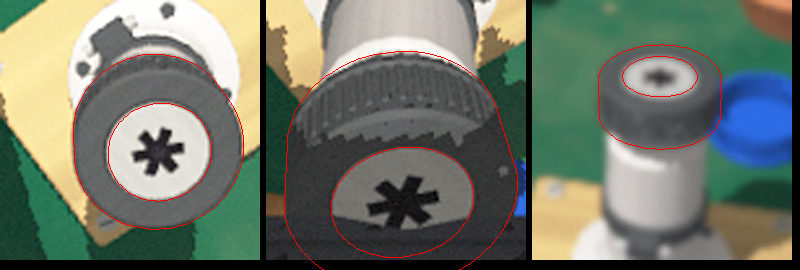

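Run:
```python
from fit import *
# lean-direction scan with shifts optimised, plus zero-shift position fits
x0=np.load('fit.npy')
for a in range(0,360,30):
    best=9
    for s in (0,1):
        f=lambda y:cost(np.r_[y[0],y[1],.13*np.cos(np.radians(a)),.13*np.sin(np.radians(a)),y[2:]])+.3*np.sum(np.square(y[3:]))
        r=differential_evolution(f,[(.525,.55),(-.032,-.01),(.017,.019)]+[(-5,5)]*6,seed=s,popsize=8,maxiter=80)
        if r.fun<best: best=r.fun;y=r.x
    print(a,round(best,1),np.round(y,4))
```

```text
0 -293.2 [ 0.5358 -0.0225  0.0179  0.7986  0.2837  1.4266 -1.9575  0.4531 -0.4467]
30 -302.6 [ 0.5356 -0.0231  0.0181  0.741   0.3508 -0.0024 -0.0583  0.9314 -0.5638]
60 -299.5 [ 0.5368 -0.0243  0.0178  0.918  -0.6065  0.2961  0.2067  0.5872 -0.4958]
90 -293.9 [ 0.5383 -0.0249  0.0177  0.7393 -0.9485  0.5388  0.965   0.5291 -0.2348]
120 -280.5 [ 0.5398 -0.0243  0.0171  0.3244 -1.6058  0.3423  0.4859  0.3852 -0.1599]
150 -264.8 [ 0.5411 -0.023   0.017  -0.5192 -1.8416 -0.1504 -0.1227  0.6486  0.3464]
180 -254.0 [ 0.5413 -0.0219  0.017  -0.4874 -1.6557  0.3064  0.1897  0.8779  0.0412]
210 -248.9 [ 0.5409 -0.0197  0.017  -1.4963 -1.2488 -1.8023  0.8959  1.0261  0.4126]
240 -251.9 [ 0.5397 -0.0183  0.017  -1.8519 -0.8748  0.2657  0.4938  1.5066  0.3974]
270 -254.6 [ 0.5392 -0.0187  0.0175 -1.6757 -1.2186 -0.4504 -0.8788  1.2066  0.309 ]
300 -268.5 [ 0.5371 -0.0184  0.0178 -2.0427  0.1048 -0.2005 -0.5238  1.5005  0.1841]
330 -281.8 [ 0.5353 -0.02    0.0179 -1.0105  1.2505  0.3552 -0.2004  1.3129 -0.4328]
```

The dark cap is fitted well in all three views: it leans toward about 40° (world), with its grip point near (0.537, -0.0225). The fingers should close along 130°, which means yaw 220.

>>> arm_command([
  [-0.012, 0, 0, -0.14],
  [-0.025, 0, 0, -0.28],
  [-0.038, 0, 0, -0.42],
  [-0.05, 0, 0, -0.56],
  [-0.061, 0, 0, -0.7],
])

```text
time: 4.65
ee_pos: [0.5368, -0.0213, 0.1805]
tcp_rot: [-180.0, 0.0, -158.0]
wrist_force: [-0.1, 0.4, 0.1]
opening: 0.0851
grasp_force: 0.0
```

>>> arm_command([
  [0, 0, 0, -0.14],
  [0, 0, 0, -0.28],
  [0, 0, 0, -0.32],
  [0, 0, 0, -0.32],
  [0, 0, 0, -0.32],
])

```text
time: 5.15
ee_pos: [0.5361, -0.0211, 0.1803]
tcp_rot: [-180.0, 0.0, -140.0]
wrist_force: [0.0, -0.3, -0.6]
opening: 0.085
grasp_force: 0.0
```

Run:
```python
from h import *
o,c=look('wrist','w3.png'); print(o)
for t,z in(('cap_top',.148),('cap_grip',.136)):
    for r in bot.mark_of('wrist',t)[:2]: print(t,r['confidence'],np.round(r['location']),np.round(atz(o,c,r['location'],z),4))
```

```text
{'time': 5.15, 'q': array([-2.25230280e+00,  2.22924689e+00, -5.22569530e-01,  8.72176299e+01,
       -6.75045389e-04, -4.22177811e+01]), 'qd': array([ 0.02317208, -0.14183545, -0.39667226, -0.19745632,  0.04388037,
        0.0472786 ]), 'joint_efforts': array([-1.70438789e-02, -4.94889736e+01,  4.71221852e+01, -1.73426259e-03,
       -5.82051853e-04, -1.03876940e-01]), 'ee_pos': array([ 0.53608028, -0.02108737,  0.18033301]), 'tcp_rot': array([-1.79978969e+02,  2.21743583e-02, -1.40034518e+02]), 'wrist_force': array([ 0.02639801, -0.32347711, -0.5830591 ]), 'torque': array([0.01607653, 0.01385112, 0.02083906]), 'grasp_force': 0.0, 'opening': 0.08503511787926184}
cap_top 0.85 [333.   2.] [ 0.4308 -0.0789  0.148 ]
cap_top 0.74 [192. 283.] [ 0.58   -0.0463  0.148 ]
cap_grip 0.83 [276. 246.] [ 0.537  -0.0218  0.136 ]
cap_grip 0.63 [336.   0.] [ 0.4257 -0.0791  0.136 ]
```

>>> arm_command([
  [0, -0.001, 0.008, 0],
  [0, -0.001, 0.016, 0],
  [0, -0.001, 0.025, 0],
  [0, -0.001, 0.033, 0],
  [0, -0.001, 0.033, 0],
])

```text
time: 5.8
ee_pos: [0.5356, -0.0217, 0.1452]
tcp_rot: [179.9, -0.1, -139.9]
wrist_force: [0.1, -0.3, 0.3]
opening: 0.0849
grasp_force: 0.0
```

>>> arm_command([
  [0, 0, 0, 0],
  [0, 0, 0, 0],
  [0, 0, 0, 0],
  [0, 0, 0, 0],
  [0, 0, 0, 0],
], hand=0.058, grip_force=20)

```text
time: 6.3
ee_pos: [0.5366, -0.0218, 0.1475]
tcp_rot: [-180.0, 0.0, -139.9]
wrist_force: [0.3, -1.1, 2.9]
opening: 0.0586
grasp_force: 21.6
```

```bash
cat > s.py <<'E'
from workcell import bot
import numpy as np
o=bot.get_obs()
for k in('time','ee_pos','tcp_rot','wrist_force','torque','opening','grasp_force'):print(k,np.round(o[k],4))
E
python3 s.py
```

```text
time 6.3
ee_pos [ 0.5366 -0.0218  0.1475]
tcp_rot [-1.799609e+02  3.820000e-02 -1.399400e+02]
wrist_force [ 0.3398 -1.1203  2.9249]
torque [-0.0918 -0.0158  0.0051]
opening 0.0586
grasp_force 21.6383
```

>>> arm_command([
  [0, 0, 0.0005, 0],
  [0, 0, 0.0005, -0.02],
  [0, 0, 0.0005, -0.04],
  [0, 0, 0.0005, -0.06],
  [0, 0, 0.0005, -0.08],
])

```text
time: 6.8
ee_pos: [0.5369, -0.0217, 0.1476]
tcp_rot: [-179.9, 0.1, -135.3]
wrist_force: [0.1, 0.8, 6.6]
opening: 0.0589
grasp_force: 22.0
```

```bash
python3 s.py
```

```text
time 6.8
ee_pos [ 0.5369 -0.0217  0.1476]
tcp_rot [-1.799163e+02  8.720000e-02 -1.353126e+02]
wrist_force [0.072  0.7989 6.6114]
torque [-0.0103 -0.0563 -0.1069]
opening 0.0589
grasp_force 21.9779
```

>>> arm_command([
  [0, 0, 0, -0.025],
  [0, 0, 0, -0.05],
  [0, 0, 0, -0.075],
  [0, 0, 0, -0.1],
  [0, 0, 0, -0.12],
])

```text
time: 7.3
ee_pos: [0.537, -0.0217, 0.1477]
tcp_rot: [-179.9, 0.1, -128.4]
wrist_force: [0.0, 1.1, 9.0]
opening: 0.0592
grasp_force: 22.1
```

>>> arm_command([
  [0, 0, -0.0005, -0.02],
  [0, 0, -0.0007, -0.045],
  [0, 0, -0.0007, -0.07],
  [0, 0, -0.0007, -0.095],
  [0, 0, -0.0007, -0.12],
])

```text
time: 7.8
ee_pos: [0.5368, -0.0217, 0.148]
tcp_rot: [-179.9, 0.1, -121.5]
wrist_force: [0.8, 0.4, 6.7]
opening: 0.0586
grasp_force: 22.0
```

>>> arm_command([
  [0, 0, 0, -0.025],
  [0, 0, -0.0001, -0.05],
  [0, 0, -0.0001, -0.075],
  [0, 0, -0.0002, -0.1],
  [0, 0, -0.0002, -0.12],
])

```text
time: 8.3
ee_pos: [0.5368, -0.0218, 0.1481]
tcp_rot: [-179.9, 0.0, -114.7]
wrist_force: [0.8, -0.7, 6.4]
opening: 0.0588
grasp_force: 21.9
```

```bash
python3 s.py
```

```text
time 8.3
ee_pos [ 0.5368 -0.0218  0.1481]
tcp_rot [-1.799274e+02  3.570000e-02 -1.146534e+02]
wrist_force [ 0.8283 -0.7313  6.4081]
torque [-0.0269 -0.0922 -0.1049]
opening 0.0588
grasp_force 21.929
```

>>> arm_command([
  [0, 0, 0, -0.025],
  [0, 0, -0.0001, -0.05],
  [0, 0, -0.0001, -0.075],
  [0, 0, -0.0001, -0.1],
  [0, 0, -0.0001, -0.12],
])

```text
time: 8.8
ee_pos: [0.5366, -0.0219, 0.1476]
tcp_rot: [-180.0, -0.0, -107.8]
wrist_force: [2.2, -1.3, 3.8]
opening: 0.0589
grasp_force: 21.6
```

>>> arm_command([
  [0, 0, 0.0005, -0.02],
  [0, 0, 0.0005, -0.04],
  [0, 0, 0.001, -0.06],
  [0, 0, 0.001, -0.08],
  [0, 0, 0.001, -0.08],
])

```text
time: 9.3
ee_pos: [0.5365, -0.0221, 0.1468]
tcp_rot: [-180.0, -0.0, -103.2]
wrist_force: [0.8, -3.0, 4.9]
opening: 0.0588
grasp_force: 21.3
```

```bash
python3 s.py
```

```text
time 9.3
ee_pos [ 0.5365 -0.0221  0.1468]
tcp_rot [-1.799583e+02 -2.400000e-02 -1.032053e+02]
wrist_force [ 0.763  -3.0045  4.8984]
torque [-0.4729 -0.4074 -0.0408]
opening 0.0588
grasp_force 21.2671
```

>>> arm_command([
  [0, 0, 0.0005, 0],
  [0, 0, 0.001, 0],
  [0, 0, 0.001, 0],
  [0, 0, 0.001, 0],
  [0, 0, 0.001, 0],
])

```text
time: 9.8
ee_pos: [0.5364, -0.0222, 0.1458]
tcp_rot: [-180.0, -0.0, -103.3]
wrist_force: [0.4, -4.1, 5.7]
opening: 0.0586
grasp_force: 20.7
```

```bash
python3 s.py
```

```text
time 9.8
ee_pos [ 0.5364 -0.0222  0.1458]
tcp_rot [-1.799668e+02 -4.980000e-02 -1.032537e+02]
wrist_force [ 0.3951 -4.0858  5.6728]
torque [-0.7404 -0.2194 -0.0732]
opening 0.0586
grasp_force 20.6731
```

>>> arm_command([
  [0, 0, 0.0005, -0.02],
  [0, 0, 0.001, -0.04],
  [0, 0, 0.001, -0.06],
  [0, 0, 0.001, -0.08],
  [0, 0, 0.001, -0.08],
])

```text
time: 10.3
ee_pos: [0.5367, -0.0224, 0.1454]
tcp_rot: [-179.9, -0.1, -98.6]
wrist_force: [0.0, -4.2, 9.3]
opening: 0.0587
grasp_force: 20.7
```

Run:
```python
exec(open('s.py').read())
from h import *
a,c=look('wrist','w4.png'); x=cv2.resize(c['color'][150:420,130:430],(600,540)); cv2.imwrite('pics/w4c.png',x)
```

```text
time 10.3
ee_pos [ 0.5367 -0.0224  0.1454]
tcp_rot [-1.799032e+02 -5.770000e-02 -9.863780e+01]
wrist_force [ 0.0224 -4.2465  9.2893]
torque [-0.8476 -0.1697 -0.0871]
opening 0.0587
grasp_force 20.6865
```

View pics/w4c.png

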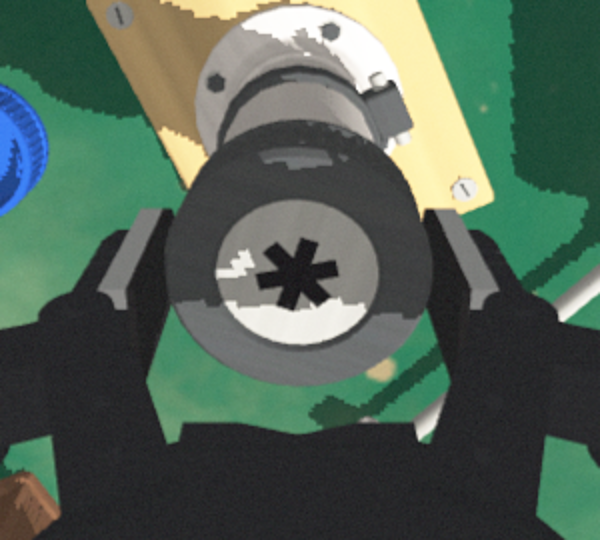

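The push fell off after 0.5–0.6 rad, the cap sank about 2.7 mm, and then the force rose again. I let go so it can settle, then check it.

>>> arm_command([
  [0, 0, -0.001, 0],
  [0, 0, -0.001, 0],
  [0, 0, -0.001, 0],
  [0, 0, -0.001, 0],
  [0, 0, -0.001, 0],
])

```text
time: 10.85
ee_pos: [0.5364, -0.0222, 0.1457]
tcp_rot: [-180.0, -0.0, -98.7]
wrist_force: [0.9, -5.6, 5.6]
opening: 0.0586
grasp_force: 21.4
```

>>> arm_command([
  [0, 0, 0, 0],
  [0, 0, 0, 0],
  [0, 0, 0, 0],
  [0, 0, 0, 0],
  [0, 0, 0, 0],
], hand=0.075)

```text
time: 11.35
ee_pos: [0.5362, -0.0216, 0.1453]
tcp_rot: [180.0, 0.0, -98.7]
wrist_force: [-0.2, -0.2, -0.2]
opening: 0.075
grasp_force: 0.0
```

```bash
cat > fit2.py <<'E'
import sys,fit
from fit import *
name=sys.argv[1]; exec(open('s.py').read())
o,c=look('wrist',name+'w.png'); s=look('scene',name+'s.png')
V=[(name+'w',*wc(o['ee_pos'],o['tcp_rot'])),(name+'s',*fit.V[2][1:])]
I=[cv2.GaussianBlur(cv2.imread(f'pics/{v[0]}.png').max(2).astype(float),(0,0),.7) for v in V]
# star-disc centre height by triangulating is weak; report image of both views with level / leaning model scores
E
python3 fit2.py d
python3 - <<'E'
import cv2,numpy as np
a=cv2.imread('pics/dw.png')[150:420,130:430];b=cv2.imread('pics/ds.png')[200:310,260:370]
cv2.imwrite('pics/d.png',np.hstack([cv2.resize(a,(440,396)),cv2.resize(b,(350,396),interpolation=cv2.INTER_CUBIC)]))
E
```

```text
time 11.45
ee_pos [ 0.5363 -0.0217  0.1454]
tcp_rot [ 1.799851e+02  2.900000e-03 -9.868020e+01]
wrist_force [ 0.0195 -0.7081  0.0279]
torque [-0.0448 -0.0282 -0.0022]
opening 0.0748
grasp_force 0.0
```

View pics/d.png

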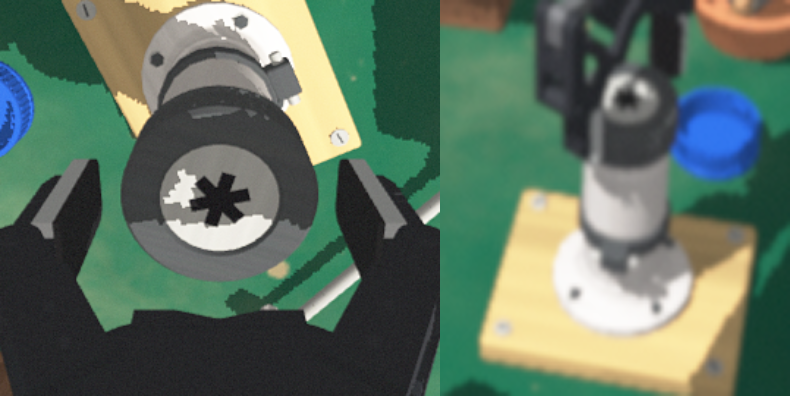

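Run:
```python
import fit
from fit import *
v=('dw',*wc([.5363,-.0217,.1454],[179.985,.003,-98.68])); im=cv2.GaussianBlur(cv2.imread('pics/dw.png').max(2).astype(float),(0,0),.7)
sat=cv2.GaussianBlur(cv2.imread('pics/dw.png').astype(float),(0,0),.7)
def f(x):
    a,b=contours(v,x[:5],x[5:7]); ga=0;gb=0
    for k in range(3):
        g,L=grad(sat[...,k],a,1.5);ga=np.maximum(ga,np.clip(np.abs(g),0,60)); h,M=grad(sat[...,k],b,1.5);gb=np.maximum(gb,np.clip(np.abs(h),0,50))
    return -ga.mean()-(gb*M).sum()/M.sum()
for k in range(4):
    r=differential_evolution(f,[(.528,.545),(-.032,-.014),(-.16,.16),(-.16,.16),(.0175,.0183),(-3,3),(-3,3)],seed=k,popsize=15,maxiter=200);print(round(r.fun,1),np.round(r.x,3))
for a in(0,.13):
  for d in range(0,360 if a else 1,45):
    g=lambda y:f(np.r_[y[:2],a*np.cos(np.radians(d)),a*np.sin(np.radians(d)),.0179,y[2:]])
    r=differential_evolution(g,[(.528,.545),(-.032,-.014),(-3,3),(-3,3)],seed=1,popsize=12,maxiter=80);print(a,d,round(r.fun,1))
```

```text
-101.1 [ 0.537 -0.022 -0.013 -0.027  0.018  2.823 -2.8  ]
-101.2 [ 0.536 -0.021 -0.004 -0.027  0.018  0.728 -2.896]
-101.2 [ 0.537 -0.022 -0.007 -0.025  0.018  2.078 -2.942]
-101.1 [ 0.537 -0.022 -0.011 -0.022  0.018  2.1   -2.841]
0 0 -97.3
0.13 0 -71.0
0.13 45 -71.3
0.13 90 -70.4
0.13 135 -72.5
0.13 180 -71.2
0.13 225 -72.7
0.13 270 -71.0
0.13 315 -74.5
```

The cap is level (fitted tilt ≤ 0.03 rad). I regrip it centred on the axis and turn it clockwise, feeding down 2.1 mm per rad.

>>> arm_command([
  [0.0008, 0, 0, 0],
  [0.0008, 0, 0, 0],
  [0.0008, 0, 0, 0],
  [0.0008, 0, 0, 0],
  [0.0008, 0, 0, 0],
], hand=0.058, grip_force=20)

```text
time: 12.15
ee_pos: [0.5362, -0.0226, 0.1456]
tcp_rot: [-180.0, -0.0, -98.7]
wrist_force: [-1.1, -0.8, 1.9]
opening: 0.0587
grasp_force: 21.5
```

>>> arm_command([
  [0, 0, 0.0003, 0.03],
  [0, 0, 0.0005, 0.06],
  [0, 0, 0.0006, 0.1],
  [0, 0, 0.0007, 0.15],
  [0, 0, 0.0008, 0.2],
])

```text
time: 12.65
ee_pos: [0.5365, -0.0226, 0.1452]
tcp_rot: [-179.9, 0.0, -110.4]
wrist_force: [0.0, -1.4, 4.6]
opening: 0.0585
grasp_force: 21.8
```

```bash
python3 s.py
```

```text
time 12.65
ee_pos [ 0.5365 -0.0226  0.1452]
tcp_rot [-1.799379e+02  8.600000e-03 -1.103547e+02]
wrist_force [ 2.9000e-03 -1.3980e+00  4.5998e+00]
torque [-0.1907  0.0369  0.0565]
opening 0.0585
grasp_force 21.7585
```

>>> arm_command([
  [0, 0, 0.0001, 0.06],
  [0, 0, 0.0002, 0.12],
  [0, 0, 0.0004, 0.18],
  [0, 0, 0.0005, 0.24],
  [0, 0, 0.0006, 0.3],
])

```text
time: 13.15
ee_pos: [0.5365, -0.0226, 0.1446]
tcp_rot: [-180.0, 0.0, -127.6]
wrist_force: [-1.5, -0.9, 5.7]
opening: 0.0586
grasp_force: 21.8
```

>>> arm_command([
  [0, 0, 0.0001, 0.05],
  [0, 0, 0.0002, 0.1],
  [0, 0, 0.0004, 0.15],
  [0, 0, 0.0005, 0.2],
  [0, 0, 0.0006, 0.25],
])

```text
time: 13.65
ee_pos: [0.5365, -0.0226, 0.1441]
tcp_rot: [-180.0, 0.0, -141.9]
wrist_force: [-1.8, -0.6, 6.3]
opening: 0.0585
grasp_force: 21.9
```

```bash
python3 s.py
```

```text
time 13.65
ee_pos [ 0.5365 -0.0226  0.1441]
tcp_rot [-1.799607e+02  4.570000e-02 -1.418667e+02]
wrist_force [-1.8015 -0.5981  6.2749]
torque [-0.0681  0.1369  0.0362]
opening 0.0585
grasp_force 21.8592
```

>>> arm_command([
  [0, 0, 0.0001, 0.06],
  [0, 0, 0.0002, 0.12],
  [0, 0, 0.0004, 0.18],
  [0, 0, 0.0005, 0.24],
  [0, 0, 0.0006, 0.3],
])

```text
time: 14.15
ee_pos: [0.5365, -0.0225, 0.1435]
tcp_rot: [-180.0, 0.1, -159.1]
wrist_force: [-0.9, -0.9, 6.6]
opening: 0.0585
grasp_force: 21.9
```

>>> arm_command([
  [0, 0, 0.0001, 0.05],
  [0, 0, 0.0002, 0.1],
  [0, 0, 0.0004, 0.15],
  [0, 0, 0.0005, 0.2],
  [0, 0, 0.0006, 0.25],
])

```text
time: 14.65
ee_pos: [0.5366, -0.0224, 0.1431]
tcp_rot: [180.0, 0.1, -173.4]
wrist_force: [-1.3, 0.6, 7.3]
opening: 0.0583
grasp_force: 21.9
```

```bash
python3 s.py
```

```text
time 14.65
ee_pos [ 0.5366 -0.0224  0.1431]
tcp_rot [ 1.799935e+02  8.230000e-02 -1.733768e+02]
wrist_force [-1.2714  0.6127  7.3053]
torque [0.145  0.1837 0.1178]
opening 0.0583
grasp_force 21.9468
```

>>> arm_command([
  [0, 0, 0.0001, 0.03],
  [0, 0, 0.0001, 0.06],
  [0, 0, 0.0002, 0.09],
  [0, 0, 0.0002, 0.12],
  [0, 0, 0.0003, 0.15],
])

```text
time: 15.15
ee_pos: [0.5367, -0.0224, 0.1429]
tcp_rot: [180.0, 0.1, 178.1]
wrist_force: [-1.3, -0.7, 7.9]
opening: 0.0585
grasp_force: 22.0
```

```bash
python3 s.py
```

```text
time 15.15
ee_pos [ 0.5367 -0.0224  0.1429]
tcp_rot [1.799811e+02 9.340000e-02 1.780752e+02]
wrist_force [-1.2938 -0.6747  7.944 ]
torque [0.1209 0.1299 0.0395]
opening 0.0585
grasp_force 21.994
```

Torque is back to 0.04 after 1.45 rad, so it is not at the stop yet. I continue.

>>> arm_command([
  [0, 0, 0.0001, 0.03],
  [0, 0, 0.0001, 0.06],
  [0, 0, 0.0002, 0.09],
  [0, 0, 0.0002, 0.12],
  [0, 0, 0.0003, 0.15],
])

```text
time: 15.65
ee_pos: [0.5368, -0.0224, 0.1427]
tcp_rot: [180.0, 0.1, 169.5]
wrist_force: [-0.3, -0.4, 8.9]
opening: 0.0585
grasp_force: 22.0
```

```bash
python3 s.py
```

```text
time 15.65
ee_pos [ 0.5368 -0.0224  0.1427]
tcp_rot [1.799616e+02 1.062000e-01 1.694846e+02]
wrist_force [-0.3484 -0.3763  8.8738]
torque [0.1343 0.0279 0.103 ]
opening 0.0585
grasp_force 22.0468
```

>>> arm_command([
  [0, 0, 0.0001, 0.02],
  [0, 0, 0.0001, 0.04],
  [0, 0, 0.0002, 0.06],
  [0, 0, 0.0002, 0.08],
  [0, 0, 0.0002, 0.08],
])

```text
time: 16.15
ee_pos: [0.5368, -0.0224, 0.1426]
tcp_rot: [180.0, 0.1, 164.9]
wrist_force: [-1.0, 0.3, 9.9]
opening: 0.0584
grasp_force: 22.1
```

```bash
python3 s.py
```

```text
time 16.15
ee_pos [ 0.5368 -0.0224  0.1426]
tcp_rot [1.799521e+02 1.195000e-01 1.649260e+02]
wrist_force [-0.9994  0.283   9.9489]
torque [ 0.1382  0.088  -0.0083]
opening 0.0584
grasp_force 22.1123
```

>>> arm_command([
  [0, 0, 0, 0.02],
  [0, 0, 0.0001, 0.04],
  [0, 0, 0.0001, 0.06],
  [0, 0, 0.0002, 0.08],
  [0, 0, 0.0002, 0.1],
])

```text
time: 16.65
ee_pos: [0.5368, -0.0224, 0.1426]
tcp_rot: [179.9, 0.1, 159.2]
wrist_force: [-1.2, -0.2, 11.0]
opening: 0.0583
grasp_force: 22.2
```

```bash
python3 s.py
```

```text
time 16.65
ee_pos [ 0.5368 -0.0224  0.1426]
tcp_rot [1.799328e+02 1.211000e-01 1.591977e+02]
wrist_force [-1.1634 -0.169  11.0481]
torque [0.1868 0.1201 0.0818]
opening 0.0583
grasp_force 22.2204
```

Run:
```python
from h import *
a,c=look('wrist','w5.png'); x=lambda m:cv2.resize(m[210:350,210:350],(390,390),interpolation=cv2.INTER_CUBIC); cv2.imwrite('pics/w5c.png',np.hstack([x(cv2.imread('pics/dw.png')),x(c['color'])]))
```

```text
(no output)
```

View pics/w5c.png

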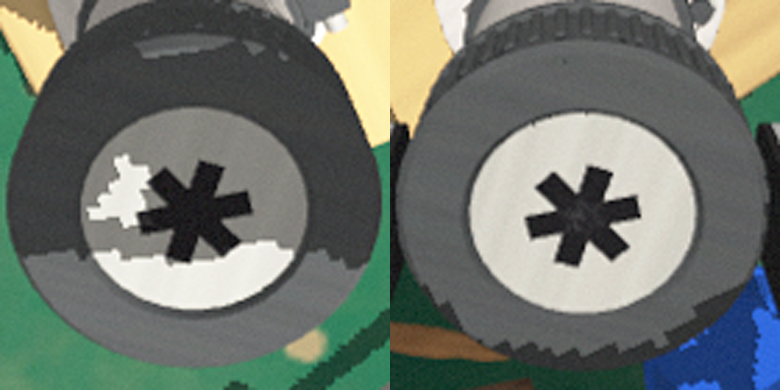

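The star shows the cap following the grip (at most 5° of slip). With the moment still low, it is not at the stop yet.

>>> arm_command([
  [0, 0, 0, 0.02],
  [0, 0, 0.0001, 0.04],
  [0, 0, 0.0001, 0.06],
  [0, 0, 0.0001, 0.08],
  [0, 0, 0.0001, 0.08],
])

```text
time: 17.2
ee_pos: [0.5369, -0.0224, 0.1426]
tcp_rot: [179.9, 0.1, 154.6]
wrist_force: [-0.7, -0.6, 10.4]
opening: 0.0586
grasp_force: 22.3
```

```bash
python3 s.py
```

```text
time 17.2
ee_pos [ 0.5369 -0.0224  0.1426]
tcp_rot [1.799156e+02 1.270000e-01 1.546154e+02]
wrist_force [-0.6903 -0.6184 10.3633]
torque [ 0.1612  0.1796 -0.0061]
opening 0.0586
grasp_force 22.2572
```

>>> arm_command([
  [0, 0, 0, 0.015],
  [0, 0, 0, 0.03],
  [0, 0, 0, 0.045],
  [0, 0, 0.0001, 0.06],
  [0, 0, 0.0001, 0.075],
])

```text
time: 17.7
ee_pos: [0.5367, -0.0225, 0.1426]
tcp_rot: [179.9, 0.1, 150.3]
wrist_force: [-3.7, -1.2, 13.2]
opening: 0.0587
grasp_force: 22.4
```

```bash
python3 s.py
```

```text
time 17.7
ee_pos [ 0.5367 -0.0225  0.1426]
tcp_rot [1.799392e+02 1.065000e-01 1.503319e+02]
wrist_force [-3.7233 -1.2235 13.166 ]
torque [-0.0917  0.6963  0.2266]
opening 0.0587
grasp_force 22.4338
```

>>> arm_command([
  [0, 0, 0, 0],
  [0, 0, 0, 0],
  [0, 0, 0, 0],
  [0, 0, 0, 0.01],
  [0, 0, 0, 0.01],
])

```text
time: 18.2
ee_pos: [0.5365, -0.0226, 0.1426]
tcp_rot: [180.0, 0.1, 149.8]
wrist_force: [-3.5, -1.2, 13.0]
opening: 0.0588
grasp_force: 22.4
```

```bash
python3 s.py
```

```text
time 18.2
ee_pos [ 0.5365 -0.0226  0.1426]
tcp_rot [1.799510e+02 9.950000e-02 1.497734e+02]
wrist_force [-3.4858 -1.1791 12.9748]
torque [-0.0568  0.6711  0.1836]
opening 0.0588
grasp_force 22.4332
```

The moment has risen to about 0.2 N m and holds, with a side force, at 1.93 rad: this is the stop. I ease the push and let go.

>>> arm_command([
  [0, 0, -0.0005, 0],
  [0, 0, -0.001, 0],
  [0, 0, -0.001, 0],
  [0, 0, -0.001, 0],
  [0, 0, -0.001, 0],
])

```text
time: 18.7
ee_pos: [0.5365, -0.0226, 0.1429]
tcp_rot: [180.0, 0.1, 149.8]
wrist_force: [-2.7, -1.2, 7.1]
opening: 0.0586
grasp_force: 22.0
```

>>> arm_command([
  [0, 0, 0, 0],
  [0, 0, 0, 0],
  [0, 0, 0, 0],
  [0, 0, 0, 0],
  [0, 0, 0, 0],
], hand=0.08)

```text
time: 19.2
ee_pos: [0.5362, -0.0225, 0.1419]
tcp_rot: [-180.0, -0.0, 149.9]
wrist_force: [0.6, -0.6, -0.4]
opening: 0.0797
grasp_force: 0.0
```

Run:
```python
exec(open('s.py').read())
from h import *
a,c=look('wrist','w6.png'); x=lambda m:cv2.resize(m[210:350,210:350],(390,390),interpolation=cv2.INTER_CUBIC); cv2.imwrite('pics/w6c.png',np.hstack([x(cv2.imread('pics/w5.png')),x(c['color'])]))
import fit
from fit import *
v=('w6',*wc(a['ee_pos'],a['tcp_rot'])); sat=cv2.GaussianBlur(c['color'].astype(float),(0,0),.7)
def f(x):
    A,b=contours(v,x[:5],x[5:7]); ga=0;gb=0
    for k in range(3):
        g,L=grad(sat[...,k],A,1.5);ga=np.maximum(ga,np.clip(np.abs(g),0,60)); h,M=grad(sat[...,k],b,1.5);gb=np.maximum(gb,np.clip(np.abs(h),0,50))
    return -ga.mean()-(gb*M).sum()/M.sum()
for k in range(3):
    r=differential_evolution(f,[(.528,.545),(-.032,-.014),(-.16,.16),(-.16,.16),(.0175,.0183),(-3,3),(-3,3)],seed=k,popsize=15,maxiter=200);print(round(r.fun,1),np.round(r.x,3))
```

```text
time 19.2
ee_pos [ 0.5362 -0.0225  0.1419]
tcp_rot [-1.799926e+02 -1.680000e-02  1.498634e+02]
wrist_force [ 0.6359 -0.6441 -0.3645]
torque [-0.0283  0.0237  0.0218]
opening 0.0797
grasp_force 0.0
-81.8 [ 0.534 -0.022  0.055 -0.02   0.018  1.231 -2.512]
-81.8 [ 0.535 -0.021  0.036 -0.024  0.018 -1.442 -2.772]
-82.1 [ 0.534 -0.022  0.03  -0.01   0.018  2.448 -2.849]
```

View pics/w6c.png

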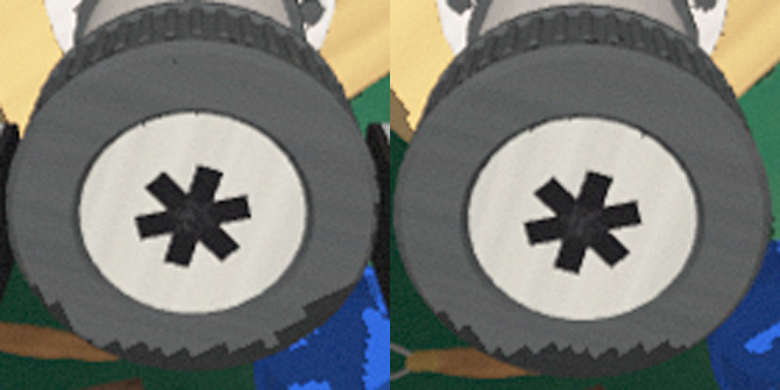

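The cap looks level and didn't slip over the last stretch. One light regrip and nudge will confirm the stop.

>>> arm_command([
  [0, 0, -0.001, 0],
  [0, 0, -0.001, 0],
  [0, 0, -0.001, 0],
  [0, 0, -0.001, 0],
  [0, 0, -0.001, 0],
], hand=0.058, grip_force=20)

```text
time: 19.85
ee_pos: [0.5363, -0.0226, 0.1434]
tcp_rot: [180.0, 0.0, 149.9]
wrist_force: [-1.7, -0.4, 4.5]
opening: 0.0588
grasp_force: 21.4
```

>>> arm_command([
  [0, 0, 0.0005, 0],
  [0, 0, 0.001, 0.01],
  [0, 0, 0.001, 0.02],
  [0, 0, 0.001, 0.03],
  [0, 0, 0.001, 0.04],
])

```text
time: 20.35
ee_pos: [0.5362, -0.0227, 0.143]
tcp_rot: [180.0, 0.0, 147.6]
wrist_force: [-4.3, -0.8, 9.3]
opening: 0.0584
grasp_force: 21.9
```

```bash
python3 s.py
```

```text
time 20.35
ee_pos [ 0.5362 -0.0227  0.143 ]
tcp_rot [1.799987e+02 4.700000e-02 1.475863e+02]
wrist_force [-4.2856 -0.8087  9.2576]
torque [-0.2483  0.8254  0.4422]
opening 0.0584
grasp_force 21.9044
```

The moment rose steeply at once, so it is firmly at the stop. I release it and back off.

>>> arm_command([
  [0, 0, 0, -0.01],
  [0, 0, -0.0005, -0.01],
  [0, 0, -0.001, -0.01],
  [0, 0, -0.001, -0.01],
  [0, 0, -0.001, -0.01],
], hand=0.083)

```text
time: 20.85
ee_pos: [0.5362, -0.0225, 0.1429]
tcp_rot: [-180.0, -0.0, 148.2]
wrist_force: [-0.5, -0.4, -0.6]
opening: 0.0831
grasp_force: 0.0
```

>>> arm_command([
  [0, 0, -0.01, 0],
  [0, 0, -0.03, 0],
  [0, 0, -0.06, 0],
  [0, 0, -0.09, 0],
  [0, 0, -0.12, 0],
])

```text
time: 21.35
ee_pos: [0.536, -0.0226, 0.2651]
tcp_rot: [180.0, 0.0, 148.2]
wrist_force: [0.5, -0.3, 0.1]
opening: 0.0834
grasp_force: 0.0
```

Run:
```python
exec(open('s.py').read())
from h import *
a,c=look('wrist','w7.png'); look('top','t7.png')
import fit
from fit import *
v=('w7',*wc(a['ee_pos'],a['tcp_rot'])); sat=cv2.GaussianBlur(c['color'].astype(float),(0,0),.7)
def f(x):
    A,b=contours(v,x[:5],x[5:7]); ga=0;gb=0
    for k in range(3):
        g,L=grad(sat[...,k],A,1.5);ga=np.maximum(ga,np.clip(np.abs(g),0,60)); h,M=grad(sat[...,k],b,1.5);gb=np.maximum(gb,np.clip(np.abs(h),0,50))
    return -ga.mean()-(gb*M).sum()/M.sum()
for k in range(2):
    r=differential_evolution(f,[(.528,.545),(-.032,-.014),(-.16,.16),(-.16,.16),(.0175,.0183),(-3,3),(-3,3)],seed=k,popsize=15,maxiter=200);print(round(r.fun,1),np.round(r.x,3))
for t in('plunger','spare_die','loop_tool'): print(t,[np.round(x['location']) for x in bot.mark_of('top',t)[:2]])
```

```text
time 21.35
ee_pos [ 0.536  -0.0226  0.2651]
tcp_rot [1.799813e+02 3.100000e-02 1.481508e+02]
wrist_force [ 0.4929 -0.2802  0.0603]
torque [ 0.0118 -0.0978 -0.0484]
opening 0.0834
grasp_force 0.0
-105.0 [ 0.536 -0.025 -0.077  0.062  0.018  1.507 -0.721]
-104.9 [ 0.537 -0.024 -0.066  0.045  0.018  0.622 -1.746]
plunger [array([244., 274.])]
spare_die []
loop_tool []
```

```bash
sed -i 's/,\.126\]); f=/,Z0]); f=/; s/^t=np.linspace/Z0=.122\nt=np.linspace/' fit.py
python3 - <<'E'
import fit
from fit import *
look('scene','s7.png')
V=[('w7',*wc([.536,-.0226,.2651],[179.98,.031,148.15])),('w6',*wc([.5362,-.0225,.1419],[-179.993,-.017,149.863])),('s7',*fit.V[2][1:])]
S=[cv2.GaussianBlur(cv2.imread(f'pics/{v[0]}.png').astype(float),(0,0),.7) for v in V]
def f(x,use=(0,1,2)):
    e=0
    for i in use:
        A,b=contours(V[i],x[:5],x[5+2*i:7+2*i]); ga=0;gb=0
        for k in range(3):
            g,L=grad(S[i][...,k],A,1.5);ga=np.maximum(ga,np.clip(np.abs(g),0,60)); h,M=grad(S[i][...,k],b,1.5);gb=np.maximum(gb,np.clip(np.abs(h),0,50))
        e-=ga.mean()+(gb*M).sum()/M.sum()
    return e+.3*np.sum(np.square(x[5:]))
B=[(.528,.545),(-.032,-.014),(-.16,.16),(-.16,.16),(.0175,.0183)]+[(-4,4)]*6
for z in (.122,.1256):
  fit.Z0=z
  for k in range(2):
    r=differential_evolution(f,B,seed=k,popsize=12,maxiter=200,args=((0,1,2),));print(z,round(r.fun,1),np.round(r.x,3))
  y=np.r_[r.x]; g=lambda w:f(np.r_[w[:2],0,0,w[2:]]); r=differential_evolution(g,B[:2]+B[4:],seed=1,popsize=12,maxiter=200);print('level',round(r.fun,1))
a=cv2.imread('pics/w7.png')[130:290,200:360];b=cv2.imread('pics/s7.png')[200:300,270:370]
cv2.imwrite('pics/fin.png',np.hstack([cv2.resize(q,(398,398),interpolation=cv2.INTER_CUBIC) for q in(a,b)]))
E
```

```text
0.122 -304.0 [ 5.370e-01 -2.300e-02  1.000e-03  9.000e-03  1.800e-02 -3.410e-01
  3.670e-01  5.300e-01 -1.168e+00  9.320e-01 -4.280e-01]
0.122 -303.3 [ 0.537 -0.024 -0.009  0.002  0.018 -0.034 -0.202  1.17  -1.536  0.838
 -0.384]
level -304.3
0.1256 -278.1 [ 0.534 -0.021  0.036 -0.023  0.018  0.068  0.614  0.637 -1.303  1.999
  0.868]
0.1256 -280.4 [ 5.350e-01 -2.200e-02  2.000e-03 -1.200e-02  1.800e-02 -7.940e-01
  1.065e+00  5.690e-01 -2.169e+00  1.801e+00  4.310e-01]
level -280.4
```

View pics/fin.png

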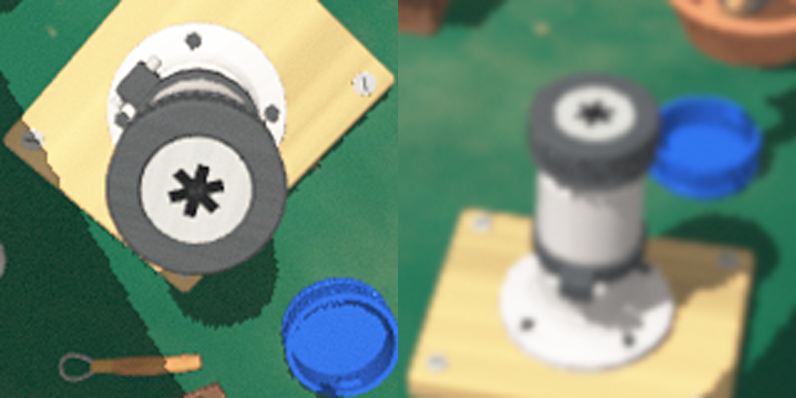

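The cap is level (tilt about 0.01 rad) and fits best at the home height of 122 mm. The loop tool and blue cap lie undisturbed.

```bash
python3 -c "
from workcell import bot
print(bot.job_done())"
```

```text
the job is handed in; nothing more can be done
None
```

The die cap was backed off until it dropped level, then screwed clockwise to its stop (level, 122 mm home height fits best), released and handed in at about 21 s; a final nudge at the stop reached 0.44 N m with a 22 N grip, above the 0.1–0.3 N m and 18 N guidance, and the arm came near none of the bystanders.

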